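# Feed the jig block along the fence with the push stick

### The arm

A 7-joint arm with a two-finger parallel gripper is mounted at the origin on a cart in front of the work surface, level with it; the furniture and walls round the work are solid. World frame = base frame: x ahead of the robot, y to its left, z up, the work surface at z = 0. Lengths are in m, angles in rad, forces in N, time in s.
With the tool pointing down it reaches from about 0.35 to 0.775 m from the base axis. Payload 3.1 kg.
Tool frame: the origin (TCP) lies at the very end of the fingers, on their centre line; the grasp point (between the pads) lies 19 mm behind it; z points along the fingers, y is the line along which they close (so a half turn about z gives the same grasp; the last joint's range is limited). The gripper opens to 85 mm and grips with 20 to 120 N. Pads are 22 mm wide; open, the fingers measure 114 mm over their backs; the gripper's body (76 mm by 85 mm) begins 54 mm behind the grasp point. The pads swing forward as they close: fully open they stand 13 mm farther back than shut.
Start: joints at [-1.237, 0.311, 0.014, 1.512, -0.004, 1.319, -0.027], TCP at [0.202, 0.512, 0.231] pointing down, gripper open.
Joint ranges: [-2.7, 2.7], [-0.3, 1.91], [-1.27, 1.3], [0.12, 2.57], [-1.44, 4.58], [0.2, 2.03], [-3.05, 3.05]. Speed limits (rad/s): [2.79, 2.79, 3.14, 3.14, 3.14, 3.14, 3.14].

### API

Orientations are given as a 3x3 rotation matrix whose columns are the frame's x, y, z axes.
In Python, from plant import robot, optics, order gives the robot as it stands.
- The arm moves only by the shell command python3 -m crank 'ROWS' [FORCE]. ROWS is JSON, a list that holds one entry, the list of rows, each a list of 7 numbers: the shift along the tool's x, y, z each as a share of 40 mm, from -1 to 1, then the turn, a rotation vector about the tool's x, y, z each as a share of 45 degrees, from -1 to 1, then the opening, from 0 (shut) to 1 (fully open). A call has 1 to 8 rows; each row shifts and turns the commanded pose from where the row before left it, along the tool's axes as they then stand; what a row does not reach is not made up. A row lasts 1/12 s, in which the tool goes at most 41.7 mm and 7.16 degrees, less where a joint would pass 70% of its speed; a pose out of reach is approached as far as the arm can. A call with a number of a shift or a turn outside -1 to 1 is refused whole. A call with a gripper value outside its range is refused whole. The fingers move at their own pace and stop on an object; FORCE is the grip in N (left out, the last holds). Time passes only in rows, so rows that do not move let the fingers close. It gives the time, the measured TCP pose, the force, the opening and the grip force at its end, in the units of the state.
- robot.observe(): the state, without advancing time (a new reading comes with each control period).
- optics.snapshot(name): name is "scene" or "top"; returns the picture (384x512x3 uint8, blue, green, red); there is no depth.
- optics.camera_params(name): a dict with "fx", "fy", "cx", "cy" (pixels), "world_to_cam" (4x4, takes a point from world to camera coordinates). Camera axes: x right, y up, looking along -z (the intrinsics and any distortion apply to the point x, -y, -z); pixel columns grow to the right and rows downward; lengths in m; the calibration is good to about 2 mm. A picture is of the moment at which its call begins. camera_params takes no time and is no camera call.
- order.sign_off(): hands the job in; it is judged then, once.
The state is a dict: "time": time; "joints": joint angles; "joint_vel": joint speeds; "joint_efforts": joint torques, N m; "ee_pos": TCP position; "tcp_rot": TCP orientation; "force": force on the tool from outside, world axes, zero at the start; "ft_torque": the same for the moment, N m; "grip_width": opening from 0.0 (shut) to 1.0 (fully open); "grip_force": force on a finger pad.
Only numpy, scipy, OpenCV 4.12 (cv2) and the standard library are available. Lean on these libraries where they do the work, as an engineer would, in place of code of your own. Each camera call takes 0.05 s, during which the arm holds its last target. There are 200 camera calls.

### The job

Pick up the wooden push stick and, with its nose, feed the jig block along the fence of the feed board until it meets the end stop, keeping the block against the fence all the way and your fingers off the block. Then lay the push stick down flat on the bench, off the feed board.

Things in the scene. Friction and masses are not known exactly. Their poses are not given: they have to be found in the camera images.
- feed_board: Fixed plywood board 260 x 100 x 15 mm. Origin: centre of its underside; x along the feed, y towards the fence, z up. Fence: strip along the whole far edge, inner face y = +30, top z = 45 mm. End stop: strip across the lane at the end away to the robot's right, face x = +110, y -20 to +30, top z = 40 mm. The -x end and -y side are open. x points away and to the robot's right.
- jig_block: Loose darker wooden block, two screw heads in its top, 80 (x) x 50 (y) x 40 mm high, about 0.25 kg, on the feed board beside the fence (gap 0 to 2 mm), axes as the board's within 2 degrees. Origin: centre of its underside. In the board's frame it meets the stop with its origin at x = +70 mm and the fence at y = +5 mm.
- push_stick: Loose light wooden push stick, 0.15 kg, lying on the bench on the robot's side of the board: strip 135 x 24 x 20 mm with an upright grip 50 long, 24 wide, top z = 62 mm. Origin: on the underside below the grip's centre (near the centre of mass); x to the flat nose, a dark rubber cap, at x = +75 mm (heel at -60), z up. Starts pointing along the feed within 20 degrees. Grip it across its width.
Not all that is in view belongs to the job. Several things have the shape of the jig_block; the one meant has the colours described above.

How it is judged:
On the way, in this order (a step that is already met when the one before it is completed fails the run):
1. the push stick, off the bench, pushes the block past the middle of the lane (contact force between push_stick and jig_block above 0.2 N and height (world z) of push_stick above 0.008 m and x of jig_block in the frame of feed_board between 0 and 0.058 m), for 0.1 s.
2. the block has met the end stop (within 10 mm) (x of jig_block in the frame of feed_board above 0.06 m), for 0.2 s.
At the end, for the whole second after the job is handed in: The jig block stands on the feed board within 10 mm of the end stop and of the fence and within 10 degrees of the fence's direction; the push stick lies flat on its underside on the bench (within 10 degrees), not on the board; both are at rest and released (x of jig_block in the frame of feed_board above 0.06 m and y of jig_block in the frame of feed_board above -0.005 m and z of jig_block in the frame of feed_board below 0.02 m and angle between the x axis of jig_block and the x axis of feed_board, either way round below 0.175 rad and height (world z) of push_stick between -0.01 and 0.007 m and angle between push_stick's own z axis and vertical below 0.175 rad and linear speed of each of push_stick, jig_block below 0.02 m/s); the robot touches nothing.
It fails at once if the block strays more than 12 mm from the fence or turns more than 12 degrees from it (y of jig_block in the frame of feed_board below -0.007 m or angle between the x axis of jig_block and the x axis of feed_board, either way round above 0.21 rad).
It fails at once if the block is lifted off the board by more than 10 mm (z of jig_block in the frame of feed_board above 0.025 m).
It fails at once if the fingers or the arm touch the block (contact force between any of the fingers, the arm and jig_block above 0.5 N).
It also fails if it takes over 54 s, if anything falls off the work surface, if the arm or the gripper's body presses on something with over 40 N, if the wrist force passes 120 N, or if a joint passes its speed limit or range.

## Working session

There is one attempt and no reset: what is moved stays moved. The work goes in short steps, Python scripts to look and compute and a shell command to move; the robot and the scene stay as the last step left them, time stands still between calls to the robot, and variables do not carry over. Pictures are saved under pics/ and viewed, at most 10 in all, crops included, and the job is handed in when it is done.

```bash
mkdir -p pics; ls; python3 - <<'E'
from plant import robot, optics
import cv2,numpy as np
np.set_printoptions(precision=3,suppress=True)
for n in("top","scene"):
    p=optics.camera_params(n); print(n,p)
    cv2.imwrite(f"pics/{n}0.png",optics.snapshot(n))
s=robot.observe(); print(s)
E
```

```text
pics
top {'fx': 490.1662562994775, 'fy': 490.1662562994775, 'cx': 264.7144355291116, 'cy': 193.49530377870042, 'world_to_cam': array([[-0.02 , -1.   , -0.015,  0.327],
       [ 0.984, -0.023,  0.176, -0.46 ],
       [-0.176, -0.011,  0.984, -0.825],
       [ 0.   ,  0.   ,  0.   ,  1.   ]])}
scene {'fx': 376.4101522025691, 'fy': 376.4101522025691, 'cx': 256.5204688289709, 'cy': 197.18302966383914, 'world_to_cam': array([[ 0.74 ,  0.673,  0.009, -0.586],
       [-0.568,  0.617,  0.544,  0.055],
       [ 0.36 , -0.408,  0.839, -0.92 ],
       [ 0.   ,  0.   ,  0.   ,  1.   ]])}
{'time': 0.1, 'joints': array([-1.237,  0.312,  0.014,  1.513, -0.004,  1.319, -0.027]), 'joint_vel': array([-0.001, -0.002, -0.001, -0.005, -0.002,  0.002,  0.001]), 'joint_efforts': array([  0.   , -38.086,   0.146, -23.124,   0.012,   0.008,  -0.   ]), 'ee_pos': array([0.202, 0.511, 0.23 ]), 'tcp_rot': array([[-0.93 ,  0.367, -0.001],
       [ 0.367,  0.93 , -0.002],
       [-0.   , -0.002, -1.   ]]), 'force': array([0.202, 0.789, 0.271]), 'ft_torque': array([ 0.05 , -0.   , -0.008]), 'grip_force': 0.0, 'grip_width': 1.0007665887258237}
```

View pics/top0.png

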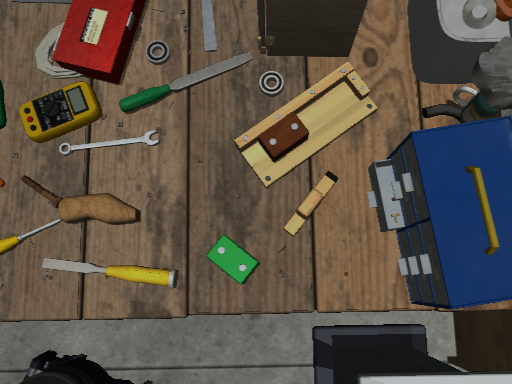

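View pics/scene0.png

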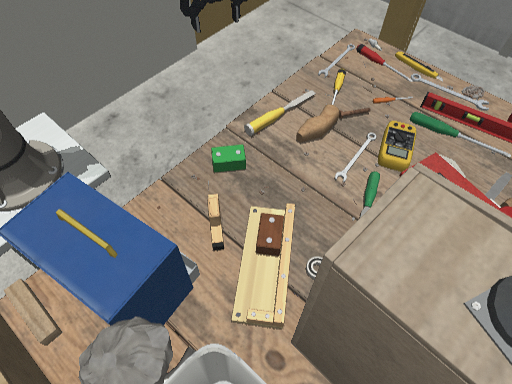

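The top view shows three block-shaped candidates: the dark brown block with two screws on the board at (283,137), and the green one at (233,259) on the bench. The brown one fits the darker-wood description. The stick is at (311,202) with its black nose at (331,177), and the toolbox to its right begins at about column 370.

```bash
cat > h.py <<'E'
from plant import robot, optics
import cv2,numpy as np
np.set_printoptions(precision=4,suppress=True)
def ray(n,uv,z):
    p=optics.camera_params(n);T=np.array(p["world_to_cam"]);R=T[:3,:3];c=-R.T@T[:3,3]
    d=R.T@np.array([(uv[0]-p["cx"])/p["fx"],-(uv[1]-p["cy"])/p["fy"],-1.])
    return c+d*(z-c[2])/d[2]
def proj(n,X):
    p=optics.camera_params(n);T=np.array(p["world_to_cam"]);q=T[:3,:3]@np.asarray(X)+T[:3,3]
    return np.array([p["cx"]+p["fx"]*q[0]/-q[2],p["cy"]-p["fy"]*q[1]/-q[2]])
E
python3 - <<'E'
import cv2
from h import *
a=cv2.imread("pics/top0.png");b=cv2.imread("pics/scene0.png")
c=cv2.resize(a[55:240,225:385],None,fx=3.2,fy=3.2,interpolation=cv2.INTER_CUBIC)
d=cv2.resize(b[185:335,195:305],None,fx=2.6,fy=2.6,interpolation=cv2.INTER_CUBIC)
o=np.zeros((592,800,3),np.uint8);o[:c.shape[0],:c.shape[1]]=c;o[:d.shape[0],512:512+d.shape[1]]=d
cv2.imwrite("pics/crop.png",o)
for n,im,uvs in(("top",a,[(283,142),(311,210),(331,175),(350,110),(265,160)]),("scene",b,[])):
    h=cv2.cvtColor(im,cv2.COLOR_BGR2HSV)
    for q in uvs: print(n,q,h[q[1],q[0]])
E
```

```text
top (283, 142) [ 11 183  82]
top (311, 210) [ 17 132 147]
top (331, 175) [75 26 20]
top (350, 110) [ 21 111 163]
top (265, 160) [ 21 112 173]
```

View pics/crop.png

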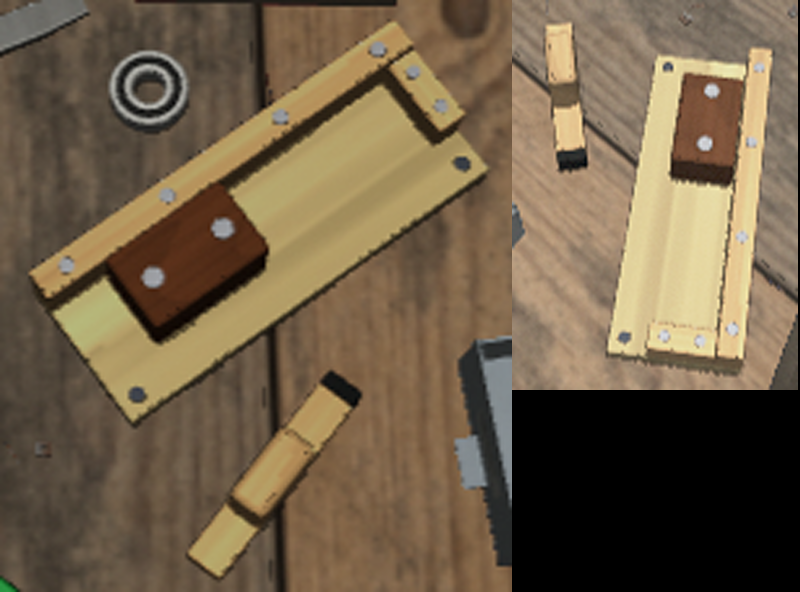

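The crop confirms the brown wooden block with two screw heads on the board. The stick points up and right, with its black nose at crop (341,388). Next I'll turn the corner pixels into points and check them against the given sizes.

```bash
python3 - <<'E'
from h import *
a=cv2.imread("pics/top0.png");h=cv2.cvtColor(a,cv2.COLOR_BGR2HSV)
P=lambda u,v,z:ray("top",(225+(u+.5)/3.2-.5,55+(v+.5)/3.2-.5),z)[:2]
nl=P(135,418,.015);nr=P(487,168,.015);fl=P(30,272,.045);fr=P(395,22,.045)
print("board len",np.linalg.norm(nr-nl),np.linalg.norm(fr-fl),"width",np.linalg.norm(fl-nl),np.linalg.norm(fr-nr))
ex=(nr-nl)+(fr-fl);ex/=np.linalg.norm(ex);ey=np.array([-ex[1],ex[0]])
c=(nl+nr+fl+fr)/4;print("board c",c,"yaw",np.degrees(np.arctan2(ex[1],ex[0])))
F=lambda p:np.array([(p-c)@ex,(p-c)@ey])
for n,q in dict(nl=nl,nr=nr,fl=fl,fr=fr).items():print(n,q,F(q))
# block: mask
m=cv2.inRange(h,(5,140,30),(15,255,140));m[:, :235]=0;m[:,310:]=0;m[:112]=0;m[165:]=0
cs=max(cv2.findContours(m,0,2)[0],key=cv2.contourArea);print("block mask",cv2.contourArea(cs),cv2.minAreaRect(cs))
for n,q in dict(tl=(108,262),tr=(218,185),br=(268,242),bl=(160,325)).items():
    p=P(*q,.055);print("blk",n,p,F(p))
s1=P(152,277,.056);s2=P(222,228,.056);print("screws",F(s1),F(s2),F((s1+s2)/2))
# stick
nt=(P(327,374,.02)+P(361,404,.02))/2; 
hl=(P(188,555,.02)+P(220,578,.02))/2
print("nose",nt,"heel",hl,np.linalg.norm(nt-hl),"nosew",np.linalg.norm(P(327,374,.02)-P(361,404,.02)))
g=[P(*q,.062) for q in((283,430),(313,442),(267,517),(232,498))]
gc=sum(g)/4;print("grip c",gc,np.linalg.norm(g[0]-g[3]),np.linalg.norm(g[0]-g[1]))
sx=(nt-hl)/np.linalg.norm(nt-hl);print("stick yaw",np.degrees(np.arctan2(sx[1],sx[0])),"origin",nt-.075*sx,hl+.06*sx)
print("stick in board frame: nose",F(nt),"org",F(nt-.075*sx))
# toolbox near edges
for q in((372,165),(372,205),(375,160)):
  print("toolbox z0,z.1",ray("top",q,0)[:2],ray("top",q,.1)[:2])
# scene check
for X in (np.r_[gc,.062],np.r_[nt,.02],np.r_[c,.015],np.r_[nr,.015]): print(proj("scene",X))
E
```

```text
board len 0.2553282819447012 0.25730593830880716 width 0.09782490395578826 0.09609083582940019
board c [0.5992 0.2356] yaw -55.58339014893656
nl [0.4871 0.3127] [-0.127  -0.0489]
nr [0.6321 0.1026] [ 0.1284 -0.048 ]
fl [0.5665 0.37  ] [-0.1293  0.0489]
fr [0.7112 0.1572] [0.128 0.048]
block mask 1129.5 ((282.94342041015625, 134.12815856933594), (27.2482852935791, 44.06821060180664), 54.782405853271484)
blk tl [0.5682 0.3257] [-0.0918  0.0253]
blk tr [0.6116 0.263 ] [-0.0157  0.0257]
blk br [0.5776 0.2362] [-0.0127 -0.0175]
blk bl [0.5313 0.2975] [-0.0895 -0.021 ]
screws [-0.0772  0.0037] [-0.0289  0.0038] [-0.053   0.0037]
nose [0.5003 0.1931] heel [0.4005 0.2758] 0.12961836356432546 nosew 0.025838264955270314
grip c [0.4467 0.2383] 0.04649401396611314 0.017393639958920664
stick yaw -39.683394484164594 origin [0.4425 0.241 ] [0.4467 0.2375]
stick in board frame: nose [-0.0208 -0.1057] org [-0.093  -0.1262]
toolbox z0,z.1 [0.5242 0.115 ] [0.5008 0.1364]
toolbox z0,z.1 [0.4485 0.1194] [0.4335 0.1404]
toolbox z0,z.1 [0.5337 0.1088] [0.5092 0.1309]
[212.0909 205.4236]
[216.0916 243.5319]
[263.9846 259.961 ]
[230.7223 318.2844]
```

Sizes agree with the given ones to within 5 mm: the board measures 256 × 97, the stick 130 long, and the block centre is near x −53. The stick yaw is −39.7° and the board's is −55.6°. I'll turn the tool +18.2° about its z axis, then move over the grip.

```bash
cat >> h.py <<'E'
C=np.array([.5992,.2356]);YAW=np.radians(-55.6);EX=np.array([np.cos(YAW),np.sin(YAW)]);EY=np.array([-EX[1],EX[0]])
def go(x,y,z,yawstick):
    "remaining shift (shares of 40 mm, tool axes) and turn (share of 45 deg about tool z)"
    s=robot.observe();R=np.array(s["tcp_rot"]);p=np.array(s["ee_pos"])
    yy=np.degrees(np.arctan2(R[1,1],R[0,1]))
    print("t",s["time"],"p",p,"ytool",yy,"tilt",R[:,2],"shift/40mm",R.T@(np.array([x,y,z])-p)/.04,"turn/45",-(yawstick+90-yy)/45,"grip",s["grip_width"],s["grip_force"],"F",s["force"])
E
python3 -m crank '[[[0,0,0,0,0,0.135,1],[0,0,0,0,0,0.135,1],[0,0,0,0,0,0.135,1],[0,0,0,0,0,0,1]]]' 60
python3 -c "
from h import *
go(.445,.239,.12,-39.7)"
```

```text
time: 0.43
ee_pos: [0.2017, 0.5112, 0.2307]
tcp_rot: [[-0.768, 0.641, -0.0], [0.641, 0.768, -0.001], [-0.001, -0.001, -1.0]]
force: [0.2, -0.4, -0.6]
grip_width: 1.001
grip_force: 0.0
t 0.4333 p [0.2017 0.5112 0.2307] ytool 50.14878280803855 tilt [-0.0003 -0.0014 -1.    ] shift/40mm [-9.0293 -1.3239  2.7737] turn/45 -0.003360382043587783 grip 1.0007667179966722 0.0 F [ 0.2338 -0.4288 -0.5811]
```

```bash
python3 -m crank '[[[-0.75,-0.11,0,0,0,0,1],[-0.75,-0.11,0,0,0,0,1],[-0.75,-0.11,0,0,0,0,1],[-0.75,-0.11,0,0,0,0,1],[-0.75,-0.11,0,0,0,0,1],[-0.75,-0.11,0,0,0,0,1],[-0.75,-0.11,0.2,0,0,0,1],[-0.75,-0.11,0.3,0,0,0,1]]]'
python3 -m crank '[[[-0.75,-0.11,0.5,0,0,0,1],[-0.75,-0.11,0.5,0,0,0,1],[-0.75,-0.11,0.5,0,0,0,1],[-0.75,-0.11,0.5,0,0,0,1],[0,0,0.2,0,0,0,1],[0,0,0,0,0,0,1],[0,0,0,0,0,0,1]]]'
python3 -c "
from h import *
cv2.imwrite('pics/top1.png',optics.snapshot('top'));cv2.imwrite('pics/sc1.png',optics.snapshot('scene'))
o=np.hstack([cv2.resize(cv2.imread('pics/top1.png')[120:300,230:400],(400,424)),cv2.resize(cv2.imread('pics/sc1.png')[120:290,130:290],(400,424))])
cv2.imwrite('pics/v1.png',o)
go(.445,.239,.026,-39.7)"
```

```text
time: 1.1
ee_pos: [0.3653, 0.3305, 0.2121]
tcp_rot: [[-0.771, 0.637, 0.002], [0.637, 0.771, 0.002], [-0.0, 0.003, -1.0]]
force: [0.2, 0.6, -0.6]
grip_width: 0.997
grip_force: 0.0
time: 1.68
ee_pos: [0.444, 0.2412, 0.1228]
tcp_rot: [[-0.77, 0.638, -0.002], [0.638, 0.77, -0.0], [0.001, -0.001, -1.0]]
force: [0.3, 0.6, 1.0]
grip_width: 1.001
grip_force: 0.0
t 1.7833 p [0.4445 0.2428 0.1241] ytool 50.46343718459465 tilt [ 0.0007  0.0017 -1.    ] shift/40mm [-0.0715 -0.0682  2.452 ] turn/45 0.003631937435436801 grip 0.9949905690373213 0.0 F [-0.0078  0.0004 -0.5279]
```

View pics/v1.png

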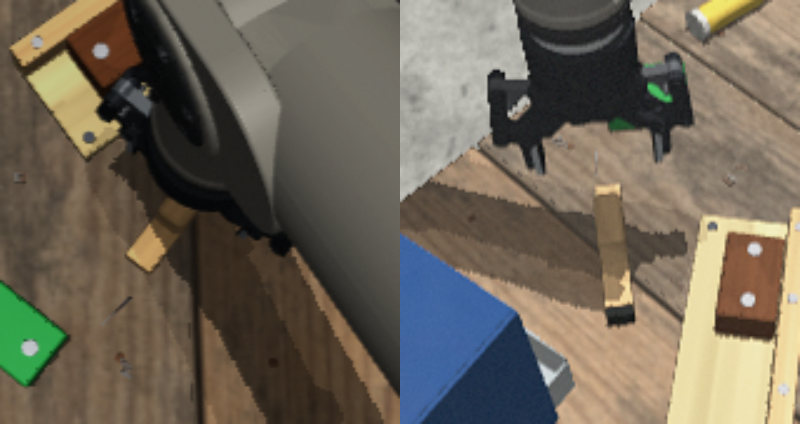

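The fingers straddle the grip evenly: in the scene half, the tips at (535,160) and (660,150) sit either side of the stick at (610,250), and both are clear of the board. I'll descend and grip.

```bash
python3 -m crank '[[[-0.06,-0.06,0.5,0,0,0,1],[0,0,0.5,0,0,0,1],[0,0,0.5,0,0,0,1],[0,0,0.5,0,0,0,1],[0,0,0.4,0,0,0,1],[0,0,0.03,0,0,0,1],[0,0,0,0,0,0,0.6],[0,0,0,0,0,0,0]]]' 60
python3 -m crank '[[[0,0,0,0,0,0,0],[0,0,0,0,0,0,0],[0,0,0,0,0,0,0],[0,0,0,0,0,0,0],[0,0,0,0,0,0,0],[0,0,0,0,0,0,0],[0,0,0,0,0,0,0]]]'
```

```text
time: 2.45
ee_pos: [0.4459, 0.2389, 0.0275]
tcp_rot: [[-0.77, 0.638, 0.002], [0.638, 0.77, 0.002], [-0.001, 0.003, -1.0]]
force: [-0.5, -0.7, 0.3]
grip_width: 0.747
grip_force: 0.0
time: 3.03
ee_pos: [0.446, 0.2381, 0.027]
tcp_rot: [[-0.769, 0.639, 0.002], [0.639, 0.769, 0.001], [-0.0, 0.002, -1.0]]
force: [-0.6, 0.3, 5.8]
grip_width: 0.272
grip_force: 62.7
```

The gripper holds at about 23 mm opening, which matches the 24 mm width. I'll lift, turn to the board's direction, and work out the move to the start of the lane.

```bash
python3 -m crank '[[[0,0,-0.4,0,0,0,0],[0,0,-0.6,0,0,0,0],[0,0,-0.6,0,0,0,0],[0,0,0,0,0,0.118,0],[0,0,0,0,0,0.118,0],[0,0,0,0,0,0.118,0],[0,0,0,0,0,0,0],[0,0,0,0,0,0,0]]]'
python3 -c "
from h import *
q=C-.205*EX+.003*EY;print(q)
go(*q,.085,-55.6)"
```

```text
time: 3.7
ee_pos: [0.4445, 0.237, 0.0894]
tcp_rot: [[-0.566, 0.825, -0.001], [0.825, 0.566, -0.001], [-0.0, -0.002, -1.0]]
force: [-0.6, -0.0, -1.5]
grip_width: 0.276
grip_force: 61.7
[0.4859 0.4064]
t 3.7 p [0.4445 0.237  0.0894] ytool 34.45010309795644 tilt [-0.0014 -0.0011 -1.    ] shift/40mm [2.9068 3.2492 0.1052] turn/45 0.0011134021768098832 grip 0.27566904052793606 61.73262119293213 F [-0.5658 -0.0338 -1.5431]
```

```bash
python3 -m crank '[[[0.6,0,0,0,0,0,0],[0.6,0.5,0,0,0,0,0],[0.6,0.5,0,0,0,0,0],[0.6,0.55,0,0,0,0,0],[0.5,0.55,0,0,0,0,0],[0,0.6,0.1,0,0,0,0],[0,0.5,0,0,0,0,0],[0,0,0,0,0,0,0]]]'
python3 -m crank '[[[0,0,0,0,0,0,0],[0,0,0,0,0,0,0]]]'
python3 -c "
from h import *
cv2.imwrite('pics/top2.png',optics.snapshot('top'));cv2.imwrite('pics/sc2.png',optics.snapshot('scene'))
o=np.hstack([cv2.resize(cv2.imread('pics/top2.png')[40:200,200:390],(428,360)),cv2.resize(cv2.imread('pics/sc2.png')[120:320,180:380],(360,360))])
cv2.imwrite('pics/v2.png',o)
q=C-.205*EX+.003*EY
go(*q,.055,-55.6)"
```

```text
time: 4.37
ee_pos: [0.4881, 0.4076, 0.085]
tcp_rot: [[-0.566, 0.824, 0.003], [0.824, 0.566, 0.001], [-0.001, 0.003, -1.0]]
force: [0.9, -0.5, -1.7]
grip_width: 0.273
grip_force: 61.6
time: 4.53
ee_pos: [0.4847, 0.4044, 0.0853]
tcp_rot: [[-0.564, 0.826, -0.002], [0.826, 0.564, -0.002], [-0.0, -0.003, -1.0]]
force: [-0.0, 0.6, -1.2]
grip_width: 0.272
grip_force: 61.6
t 4.6333 p [0.4846 0.4045 0.0858] ytool 34.32273694145505 tilt [-0.0015 -0.0008 -1.    ] shift/40mm [0.0216 0.0546 0.77  ] turn/45 -0.001716956856554456 grip 0.270296304124956 61.605384349823 F [-0.0009  0.0114 -2.0141]
```

View pics/v2.png

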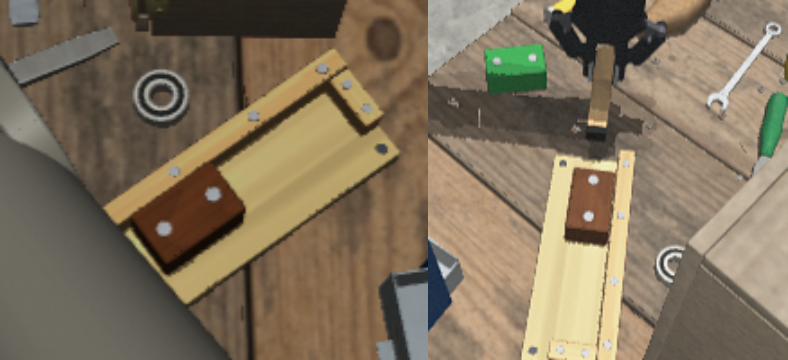

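The nose, at (597,135) in the scene half, points at the block's rear face and lines up with the lane. I'll check its lateral offset by ray before pushing.

```bash
python3 - <<'E'
from h import *
im=cv2.imread("pics/sc2.png")
g=cv2.cvtColor(im,cv2.COLOR_BGR2GRAY)
m=(g<40).astype(np.uint8);m[:187]=0;m[199:]=0;m[:,:262]=0;m[:,284:]=0
n,l,st,ce=cv2.connectedComponentsWithStats(m);i=1+np.argmax(st[1:,4]);print(st[i],ce[i])
F=lambda p:np.array([(p[:2]-C)@EX,(p[:2]-C)@EY])
for z in(.069,.079):print("nose cap in board frame",F(ray("scene",ce[i],z)), "expect from TCP",F(np.array(robot.observe()["ee_pos"]))+[.07,0])
E
```

```text
[268 193  11   6  45] [273.0889 195.4667]
nose cap in board frame [-0.1277  0.0022] expect from TCP [-0.1341  0.0009]
nose cap in board frame [-0.1211  0.0025] expect from TCP [-0.1341  0.0009]
```

```bash
python3 -m crank '[[[0,0.05,0.2,0,0,0,0],[0,0.02,0.3,0,0,0,0],[0,0,0.27,0,0,0,0],[-0.2,0,0,0,0,0,0],[-0.2,0,0,0,0,0,0],[-0.2,0,0,0,0,0,0],[-0.1,0,0,0,0,0,0],[0,0,0,0,0,0,0]]]'
python3 -m crank '[[[-0.1,0,0,0,0,0,0],[-0.1,0,0,0,0,0,0],[-0.1,0,0,0,0,0,0],[-0.1,0,0,0,0,0,0],[-0.1,0,0,0,0,0,0],[-0.1,0,0,0,0,0,0]]]'
python3 -c "
from h import *
q=C-.045*EX+.004*EY
go(*q,.054,-55.6)
cv2.imwrite('pics/sc3.png',optics.snapshot('scene')[120:320,180:380].repeat(2,0).repeat(2,1))"
```

```text
time: 5.3
ee_pos: [0.506, 0.3814, 0.0561]
tcp_rot: [[-0.561, 0.828, 0.002], [0.828, 0.561, -0.001], [-0.002, 0.001, -1.0]]
force: [1.0, 0.2, -1.2]
grip_width: 0.268
grip_force: 61.7
time: 5.8
ee_pos: [0.517, 0.3646, 0.0555]
tcp_rot: [[-0.564, 0.825, -0.0], [0.825, 0.564, 0.001], [0.001, 0.001, -1.0]]
force: [-1.2, 1.2, -1.3]
grip_width: 0.272
grip_force: 61.9
t 5.8 p [0.517  0.3646 0.0555] ytool 34.36612579168764 tilt [-0.     0.001 -1.   ] shift/40mm [-2.6962 -0.0247  0.0364] turn/45 -0.0007527601847191552 grip 0.27186066657171987 61.87799334526062 F [-1.2341  1.1953 -1.2562]
```

View pics/sc3.png

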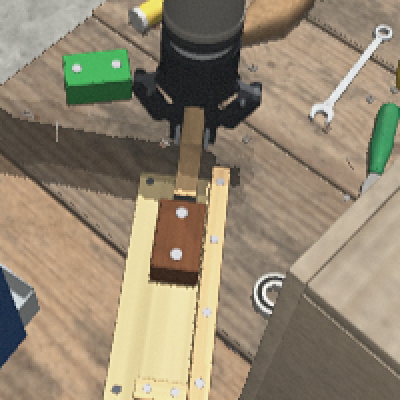

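The nose is on the block's rear face at about (187,198), near its centre, and the block is against the fence. I'll push on.

```bash
python3 -m crank '[[[-0.12,0.003,0,0,0,0,0],[-0.12,0.003,0,0,0,0,0],[-0.12,0.003,0,0,0,0,0],[-0.12,0.003,0,0,0,0,0],[-0.12,0.003,0,0,0,0,0],[-0.12,0.003,0,0,0,0,0],[-0.12,0.003,0,0,0,0,0],[-0.12,0.003,0,0,0,0,0]]]'
python3 -c "
from h import *
q=C-.045*EX+.005*EY
go(*q,.054,-55.6)
cv2.imwrite('pics/sc4.png',optics.snapshot('scene')[120:320,180:380].repeat(2,0).repeat(2,1))"
```

```text
time: 6.52
ee_pos: [0.5398, 0.3323, 0.0552]
tcp_rot: [[-0.564, 0.826, -0.0], [0.826, 0.564, -0.0], [-0.0, -0.0, -1.0]]
force: [-1.3, 2.3, -1.5]
grip_width: 0.273
grip_force: 61.8
t 6.5167 p [0.5398 0.3323 0.0552] ytool 34.30355673689365 tilt [-0.0002 -0.0002 -1.    ] shift/40mm [-1.7088 -0.0131  0.0305] turn/45 -0.0021431836245855923 grip 0.27284501560632657 61.80459022521973 F [-1.3099  2.3067 -1.4517]
```

View pics/sc4.png

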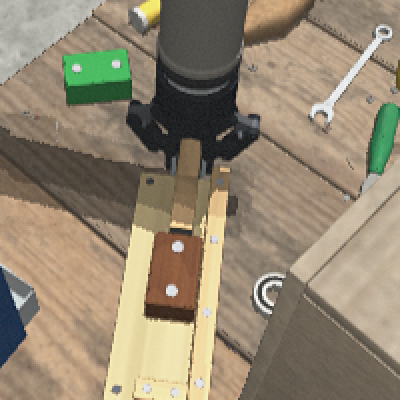

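The block is moving straight along the fence, with its front at about (170,318) and no gap. I'll continue to the stop and watch the force.

```bash
python3 -m crank '[[[-0.12,0.002,0,0,0,0,0],[-0.12,0.002,0,0,0,0,0],[-0.12,0.002,0,0,0,0,0],[-0.12,0.002,0,0,0,0,0],[-0.12,0.002,0,0,0,0,0],[-0.12,0.002,0,0,0,0,0],[-0.12,0.002,0,0,0,0,0],[-0.12,0.002,0,0,0,0,0]]]'
python3 -m crank '[[[-0.1,0,0,0,0,0,0],[-0.1,0,0,0,0,0,0],[-0.1,0,0,0,0,0,0],[-0.1,0,0,0,0,0,0],[-0.1,0,0,0,0,0,0],[-0.05,0,0,0,0,0,0],[-0.05,0,0,0,0,0,0],[0,0,0,0,0,0,0]]]'
python3 -c "
from h import *
q=C-.045*EX+.005*EY
go(*q,.054,-55.6)
cv2.imwrite('pics/sc5.png',optics.snapshot('scene')[120:340,180:380].repeat(2,0).repeat(2,1))"
```

```text
time: 7.23
ee_pos: [0.562, 0.301, 0.0553]
tcp_rot: [[-0.564, 0.826, -0.0], [0.826, 0.564, -0.0], [-0.0, -0.0, -1.0]]
force: [0.2, 1.2, -1.8]
grip_width: 0.274
grip_force: 61.8
time: 7.9
ee_pos: [0.5757, 0.281, 0.0553]
tcp_rot: [[-0.563, 0.826, 0.0], [0.826, 0.563, -0.001], [-0.001, 0.0, -1.0]]
force: [0.2, -0.1, -1.5]
grip_width: 0.269
grip_force: 61.8
t 7.9 p [0.5757 0.281  0.0553] ytool 34.285116473686244 tilt [ 0.0004 -0.0005 -1.    ] shift/40mm [-0.1443 -0.0307  0.0334] turn/45 -0.00255296725141676 grip 0.2693436737612308 61.77829384803772 F [ 0.2232 -0.1379 -1.4784]
```

View pics/sc5.png

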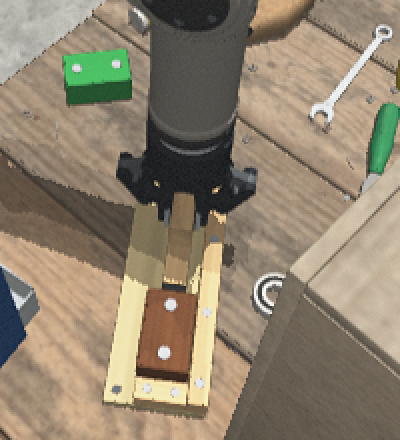

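The block is close to the stop at (165,378) and not quite there. I'll creep on until the force rises.

```bash
for i in 1 2; do python3 -m crank '[[[-0.04,0,0,0,0,0,0],[-0.04,0,0,0,0,0,0],[-0.04,0,0,0,0,0,0],[0,0,0,0,0,0,0]]]'|grep -E "pos|force:"; done
```

```text
ee_pos: [0.5783, 0.2776, 0.0554]
force: [-0.3, 2.2, -2.0]
grip_force: 61.8
ee_pos: [0.5786, 0.2772, 0.0556]
force: [-4.3, 5.2, 1.3]
grip_force: 62.2
```

The block has met the stop: the force rose to 7 N and motion ceased. I'll back off, lift clear, and work out the lay-down move.

```bash
python3 -m crank '[[[0,0,0,0,0,0,0],[0.1,0,0,0,0,0,0],[0.2,0,0,0,0,0,0],[0.5,0,0,0,0,0,0],[0.5,0,-0.2,0,0,0,0],[0.2,0,-0.6,0,0,0,0],[0,0,-0.2,0,0,0,0],[0,0,0,0,0,0,0]]]'
python3 -c "
from h import *
q=C-.13*EX-.135*EY;print(q)
go(*q,.06,-55.6)"
```

```text
time: 9.28
ee_pos: [0.5494, 0.3241, 0.0983]
tcp_rot: [[-0.564, 0.825, 0.007], [0.825, 0.564, 0.002], [-0.002, 0.007, -1.0]]
force: [0.7, -0.0, -1.3]
grip_width: 0.271
grip_force: 61.7
[0.4144 0.2666]
t 9.2833 p [0.5494 0.3241 0.0983] ytool 34.367232874638404 tilt [ 0.0069  0.0021 -1.    ] shift/40mm [ 0.7217 -3.6049  0.9318] turn/45 -0.0007281583413687701 grip 0.2710742314166622 61.73504590988159 F [ 0.727  -0.0164 -1.2598]
```

```bash
python3 -m crank '[[[0.1,-0.4,0,0,0,0,0],[0.1,-0.6,0,0,0,0,0],[0.1,-0.6,0,0,0,0,0],[0.1,-0.6,0,0,0,0,0],[0.1,-0.6,0,0,0,0,0],[0.1,-0.5,0.3,0,0,0,0],[0.1,-0.3,0.4,0,0,0,0],[0,0,0.2,0,0,0,0]]]' | grep pos
python3 -m crank '[[[0,0,0.2,0,0,0,0],[0,0,0.2,0,0,0,0],[0,0,0.15,0,0,0,0],[0,0,0,0,0,0,0],[0,0,0,0,0,0,0]]]'
python3 -c "
from h import *
go(.4144,.2666,.0275,-55.6)"
```

```text
ee_pos: [0.4088, 0.2614, 0.0571]
time: 10.37
ee_pos: [0.413, 0.2652, 0.037]
tcp_rot: [[-0.563, 0.826, 0.0], [0.826, 0.563, -0.0], [-0.001, 0.0, -1.0]]
force: [-1.1, 0.3, -2.3]
grip_width: 0.275
grip_force: 61.7
t 10.3667 p [0.413  0.2652 0.037 ] ytool 34.28473597027234 tilt [ 0.0003 -0.0005 -1.    ] shift/40mm [0.0083 0.0487 0.2379] turn/45 -0.0025614228828369314 grip 0.27504103651894435 61.73643708229065 F [-1.0936  0.2918 -2.3381]
```

```bash
python3 -m crank '[[[0,0,0.08,0,0,0,0],[0,0,0.08,0,0,0,0],[0,0,0.05,0,0,0,0],[0,0,0.02,0,0,0,0],[0,0,0,0,0,0,0]]]'|grep -E "pos|force"
python3 -m crank '[[[0,0,0.01,0,0,0,0],[0,0,0,0,0,0,0],[0,0,0,0,0,0,1],[0,0,0,0,0,0,1],[0,0,0,0,0,0,1],[0,0,0,0,0,0,1],[0,0,0,0,0,0,1],[0,0,0,0,0,0,1]]]'
python3 -m crank '[[[0,0,-0.2,0,0,0,1],[0,0,-0.5,0,0,0,1],[0,0,-0.7,0,0,0,1],[0,0,-0.7,0,0,0,1],[0,0,-0.7,0,0,0,1],[0.7,0,-0.7,0,0,0,1],[0.7,0,-0.5,0,0,0,1],[0.7,0,-0.2,0,0,0,1]]]'
python3 -m crank '[[[0.7,0,0,0,0,0,1],[0.7,0,0,0,0,0,1],[0.7,0,0,0,0,0,1],[0.7,0,0,0,0,0,1],[0,0,0,0,0,0,1],[0,0,0,0,0,0,1]]]' | grep -E "pos|width"
python3 -c "
from h import *
a=optics.snapshot('top')[40:290,210:400];b=optics.snapshot('scene')[150:350,170:330]
cv2.imwrite('pics/end.png',np.hstack([cv2.resize(a,(380,500)),cv2.resize(b,(400,500))]))"
```

```text
ee_pos: [0.412, 0.2652, 0.0279]
force: [-0.2, -0.0, -1.1]
grip_force: 61.7
time: 11.45
ee_pos: [0.4122, 0.2653, 0.0278]
tcp_rot: [[-0.564, 0.826, 0.0], [0.826, 0.564, 0.0], [0.0, 0.0, -1.0]]
force: [1.0, 0.7, 1.1]
grip_width: 1.0
grip_force: 0.0
time: 12.12
ee_pos: [0.3662, 0.3364, 0.2003]
tcp_rot: [[-0.562, 0.827, 0.005], [0.827, 0.562, 0.006], [0.002, 0.008, -1.0]]
force: [0.7, -0.4, -0.9]
grip_width: 1.0
grip_force: 0.0
ee_pos: [0.2998, 0.4287, 0.196]
grip_width: 1.002
```

View pics/end.png

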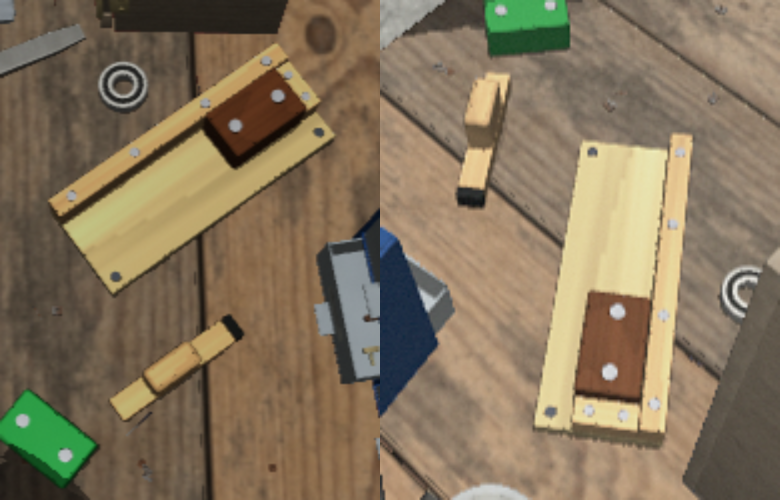

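The block sits in the corner against the stop and fence, at about (260,115) in the top half. The stick lies flat on the bench at (175,368), off the board and released.

```bash
python3 -c "
from plant import order
print(order.sign_off())"
```

```text
the job is handed in; nothing more can be done
None
```

I fed the jig block along the fence to the end stop with the push stick's nose, laid the stick flat on the bench off the board, released it, and handed the job in at about 13 s of the 54 s allowed; the final pictures look right, but no verdict came back.

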